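# Load the weight carrier and lift it off its stand

### The job

Slide the taller of the two steel ring weights over the carrier's upright stem and lower it gently, without dropping it, until it sits on the carrier's plate, and let go of it. Then grip the bare stem above the weight, lift the loaded carrier straight up about 12 cm over its stand, and finish while holding it there, level and still, by the stem alone. Do not disturb the low ring weight or the two bottles, and do not tip the carrier.

Things in the scene. Friction and masses are not known exactly. Their poses are not given: they have to be found in the camera images.
- weight_center (a point): Centre (half-way up, on the axis) of the ring weight to load: plain steel ring, 46 mm outer diameter, 20 mm bore right through, 40 mm tall, 0.25 to 0.5 kg, standing on the counter with its bore upright (z is the bore's axis). It is the taller of two such rings; which of the two places it stands in varies.
- low_weight_center (a point): Centre of the other ring weight, not to be touched: same steel, same 46 mm outer diameter and 20 mm bore, but only 22 mm tall, standing on the counter.
- carrier_seat (a point): Centre of the upper face of the carrier's round plate, on which the weight is to sit; z points up the stem. The carrier is one loose steel piece, 0.22 to 0.4 kg: plate 76 mm across, 8 mm thick, resting on the stand's rim; upright stem 16 mm in diameter, its top 88 mm above this point, the last 8 mm tapering to 8 mm; under the plate a 40 mm spigot, 20 mm long, loose in the stand's mouth.
- carrier_grip (a point): Where to grip the carrier: on the stem's axis 65 mm above the plate's upper face, where it is bare even with the weight seated, 25 mm above that weight's top and 23 mm below the stem's top. z points up the stem.
- stand_top (a point): Centre of the rim of the carrier's stand: a grey plastic cup, 68 mm outer and 44 mm inner diameter, 30 mm high, fixed to the counter; its place varies. This point is 30 mm above the counter.
- bottle0_center (a point): Centre of a closed green glass bottle, 42 mm in diameter, 85 mm high, standing loose beyond the work; not to be touched.
- bottle1_center (a point): Centre of a second bottle like it; not to be touched.
Mind the look-alikes: they are no part of the job. What is shaped like the part that bears weight_center but yellow is not meant.

How it is judged:
On the way, in this order (a step that is already met when the one before it is completed fails the run):
1. the taller weight sits on the plate around the stem, let go, with the carrier still in its stand (horizontal distance between weight_center and carrier_seat below 0.006 m and z of weight_center in the frame of carrier_seat between 0.016 and 0.0235 m and contact force between the fingers and weight below 0.2 N and distance between carrier_seat and stand_top below 0.013 m and angle between carrier_grip's own z axis and vertical below 0.06 rad), for 0.2 s.
2. the loaded carrier is held by its stem over the stand, level and still (x of weight_center in the frame of carrier_seat between -0.005 and 0.005 m and y of weight_center in the frame of carrier_seat between -0.005 and 0.005 m and z of weight_center in the frame of carrier_seat between 0.016 and 0.0235 m and z of carrier_grip in the frame of stand_top between 0.153 and 0.273 m and horizontal distance between carrier_grip and stand_top below 0.05 m and angle between carrier_grip's own z axis and vertical below 0.087 rad and linear speed of carrier below 0.03 m/s and angular speed of carrier below 0.25 rad/s and contact force between the fingers and carrier above 1 N and contact force between carrier and stand below 0.05 N and contact force between the fingers and weight below 0.2 N), for 0.5 s.
At the end, for the whole second after the job is handed in: Held by its stem, the carrier is 8 to 20 cm above its place in the stand, within 5 cm of straight over it, tilted under 5 degrees, still (under 3 cm/s, 0.25 rad/s), not touching the stand; the taller weight sits on its plate (within 5 mm of centre, 3.5 mm of the plate), untouched by the fingers (all of step 2); the arm keeps its last pose, push and grip.
It fails at once if the low weight or a bottle is moved more than 15 mm or tipped (distance of any of low_weight_center, bottle0_center, bottle1_center from where it was at the start of the episode above 0.015 m or angle between any of low_weight_center, bottle0_center, bottle1_center's own z axis and vertical above 0.3 rad).
It fails at once if the carrier is tipped more than 17 degrees (angle between carrier_grip's own z axis and vertical above 0.3 rad).
It fails at once if the weight is dropped (falls free at more than 0.45 m/s, a drop of about 1 cm) (linear speed of weight above 0.45 m/s and contact force between the fingers and weight below 0.05 N and not (horizontal distance between weight_center and carrier_seat below 0.006 m and z of weight_center in the frame of carrier_seat between 0.016 and 0.0235 m)).
It also fails if it takes over 67 s, if anything falls off the work surface, if the arm or the gripper's body presses on something with over 40 N, if the wrist force passes 120 N, or if a joint passes its speed limit or range.

### The arm

A 6-joint arm with a two-finger parallel gripper is mounted at the origin on the work surface. World frame = base frame: x ahead of the robot, y to its left, z up, the work surface at z = 0. Lengths are in m, angles in rad, forces in N, time in s.
With the tool pointing down it reaches from about 0.35 to 0.925 m from the base axis. Payload 6.4 kg.
Tool frame: the origin (TCP) lies midway between the tips of the shut fingers; the grasp point (between the pads) lies 19 mm behind it (r.grasp_offset is the distance from the TCP to the grasp point, in m); z points along the fingers, y is the line along which they close (so a half turn about z gives the same grasp; the last joint's range is limited). The gripper opens to 94 mm and grips with 3 to 60 N. Pads are 16 mm wide; open, the fingers measure 119 mm over their backs; the gripper's body (75 mm by 177 mm) begins 78 mm behind the grasp point.
Start: joints at [-1.305, 0.245, 1.558, -0, 1.339, -0.174], TCP at [0.277, -0.588, 0.205] pointing down, gripper open.
Joint ranges: [-3.13, 3.13], [-1.02, 2.26], [0.13, 2.54], [-0.95, 4.09], [0.21, 2.88], [-2.74, 2.74]. Speed limits (rad/s): [2.57, 2.57, 3.14, 3.14, 3.14, 3.14].

### API

Orientations are given as a unit quaternion [w, x, y, z].
In Python, from cell import monitor, vision, r, nets gives the robot as it stands.
- The arm moves only by the shell command python3 -m inch 'ROWS'. ROWS is JSON, a list of rows, each an object with "linear": the shift along the tool's x, y, z in mm, a list of three; "angular": the turn, a rotation vector about the tool's x, y, z in degrees, a list of three; "fingers": the opening, from 0 (shut) to 1 (fully open). A call has 1 to 12 rows; each row shifts and turns the commanded pose from where the row before left it, along the tool's axes as they then stand; what a row does not reach is not made up. A row lasts 1/12 s, in which the tool goes at most 41.7 mm and 7.16 degrees, less where a joint would pass 70% of its speed; a pose out of reach is approached as far as the arm can. A call with a gripper value outside its range is refused whole. The fingers move at their own pace and stop on an object; the grip force is fixed at half the most. Time passes only in rows, so rows that do not move let the fingers close. It gives the time, the measured TCP pose, the force, the opening and the grip force at its end, in the units of the state.
- monitor.observe(): the state, without advancing time (a new reading comes with each control period).
- vision.read_camera(name): name is "side" or "top"; returns a dict with "color" (384x512x3 uint8, blue, green, red), "intrinsics" (3x3 intrinsics, pixels), "R" (3x3) and "t" (3): a world point X has camera coordinates R X + t. Camera axes: x right, y down, z forward; pixel columns grow to the right and rows downward; lengths in m; the calibration is good to about 2 mm. A picture is of the moment at which its call begins. There is no depth.
- r.job_done(): hands the job in; it is judged then, once.
Trained networks look in a picture, given as the dict that the camera call returned (one of the last four; its "shot" number tells which), for a name from the list of things; names that differ only in an ending like _2 or _b are one class to them, and where a whole thing is asked for, a point or a joint stands for the part that bears it (a point fixed in the world has none). Each returns a list of dicts, best first, with "confidence" (0 to 1); they miss things now and then, are a little off and sometimes report something else, mostly with a low value. They report only what shows in the picture. A call takes as long as a camera call. They do not tell look-alikes from the thing itself.
- nets.search_frame(picture, label): "location" ([x, y, z] in m, in world coordinates, good to about 4 mm: the middle of the surface that is visible of it).
- nets.regions_of(picture, label): "pixels" (384x512 bool, what is visible of it).
The state is a dict: "clock": time; "joint_positions": joint angles; "dq": joint speeds; "effort": joint torques, N m; "tool_pos": TCP position; "tool_rot": TCP orientation; "contact_force": force on the tool from outside, world axes, zero at the start; "torque": the same for the moment, N m; "gripper_width": opening from 0.0 (shut) to 1.0 (fully open); "finger_force": force on a finger pad.
Only numpy, scipy, OpenCV 4.12 (cv2) and the standard library are available. Lean on these libraries where they do the work, as an engineer would, in place of code of your own. Each camera call takes 0.05 s, during which the arm holds its last target. There are 200 camera calls.

## Working session

There is one attempt and no reset: what is moved stays moved. The work goes in short steps, Python scripts to look and compute and a shell command to move; the robot and the scene stay as the last step left them, time stands still between calls to the robot, and variables do not carry over. Pictures are saved under pics/ and viewed, at most 10 in all, crops included, and the job is handed in when it is done.

```bash
ls; mkdir -p pics; cat > h.py <<'E'
import numpy as np, cv2
from cell import monitor, vision, r, nets
def proj(p,X):
    c=p["R"]@np.array(X)+p["t"]; u=p["intrinsics"]@c; return u[:2]/u[2]
def ray(p,uv):
    d=p["R"].T@np.linalg.inv(p["intrinsics"])@np.array([uv[0],uv[1],1.]); return -p["R"].T@p["t"], d
def onz(p,uv,z):
    o,d=ray(p,uv); return o+d*(z-o[2])/d[2]
E
python3 - <<'E'
from h import *
P={n:vision.read_camera(n) for n in("side","top")}
for n,p in P.items():
    cv2.imwrite(f"pics/{n}0.png",p["color"])
    print(n,"cam at",(-p["R"].T@p["t"]).round(3))
    for l in ["weight_center","low_weight_center","carrier_seat","carrier_grip","stand_top","bottle0_center"]:
        for d in nets.search_frame(p,l)[:4]:
            print(l,round(d["confidence"],2),np.round(d["location"],3),proj(p,d["location"]).round())
s=monitor.observe();print(s)
E
```

```text
pics
side cam at [ 0.419 -0.652  0.648]
weight_center 0.71 [ 0.481 -0.289  0.044] [222. 326.]
weight_center 0.6 [ 0.39  -0.284  0.035] [162. 339.]
low_weight_center 0.92 [ 0.489 -0.119  0.023] [207. 251.]
carrier_seat 0.92 [0.546 0.204 0.038] [205. 140.]
carrier_grip 0.61 [0.544 0.201 0.037] [204. 141.]
stand_top 0.57 [0.54  0.181 0.012] [204. 155.]
bottle0_center 0.6 [0.767 0.031 0.047] [320. 168.]
top cam at [ 0.489 -0.048  0.851]
weight_center 0.74 [ 0.482 -0.274  0.038] [370. 228.]
weight_center 0.74 [ 0.384 -0.271  0.039] [371. 278.]
low_weight_center 0.69 [ 0.491 -0.114  0.027] [289. 224.]
carrier_seat 0.83 [0.54  0.206 0.043] [129. 201.]
carrier_grip 0.85 [0.544 0.209 0.037] [129. 199.]
bottle0_center 0.86 [0.764 0.044 0.056] [209.  90.]
{'clock': 0.7, 'joint_positions': array([-1.30507287e+00,  2.45069379e-01,  1.55776000e+00,  8.40837549e-06,
        1.33872192e+00, -1.74114192e-01]), 'dq': array([-3.36949644e-04,  2.35005185e-03, -4.12831863e-04,  4.48296829e-05,
        1.44860784e-03, -1.90681019e-03]), 'effort': array([ 4.04806551e-04, -4.15720510e+01, -3.14813197e+01,  6.85693463e-02,
        2.87975755e-02, -1.19212910e-05]), 'tool_pos': array([ 0.27677114, -0.58815913,  0.20549639]), 'tool_rot': array([2.04683333e-05, 9.75915372e-01, 2.18149461e-01, 5.03399588e-06]), 'contact_force': array([-0.07195554,  0.34537222, -0.97450947]), 'torque': array([-0.04550392,  0.02523472, -0.04447218]), 'finger_force': 0.0, 'gripper_width': 1.000644857952378}
```

```bash
python3 - <<'E'
import cv2
a=cv2.imread("pics/side0.png");b=cv2.imread("pics/top0.png")
c=cv2.resize(a[280:384,110:290],None,fx=4,fy=4)
cv2.imwrite("pics/close0.png",c)
E
```

```text
(no output)
```

View pics/side0.png

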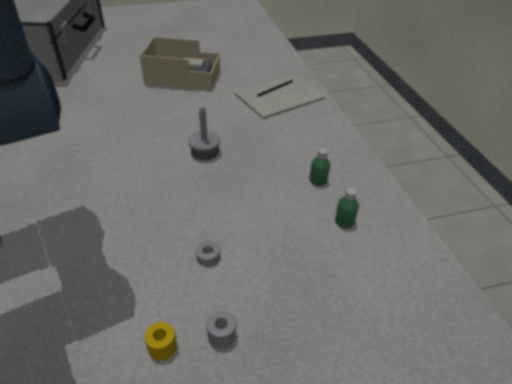

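View pics/top0.png

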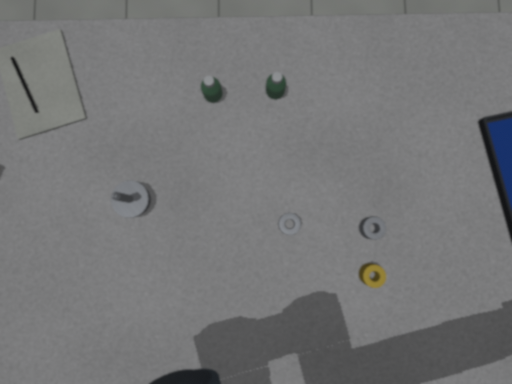

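View pics/close0.png

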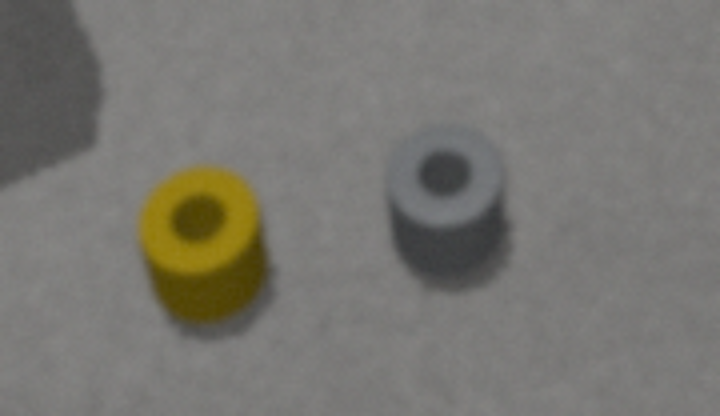

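The pictures show three candidates: the yellow ring (side 161,340; top 372,276), the tall steel ring (side 221,328; top 371,228) and the low steel ring (side 207,252; top 289,224). The close crop confirms that the steel ring at side (221,328) is the tall grey one, so I choose that. Next I measure it and the carrier with silhouette fits.

```bash
cat >> h.py <<'E'
from scipy.optimize import least_squares
def cyl(parts,x,y):  # parts: (radius,z0,z1)
    a=np.linspace(0,2*np.pi,48)
    return [np.array([[x+R*np.cos(t),y+R*np.sin(t),z] for z in(z0,z1) for t in a]) for R,z0,z1 in parts]
def sil(p,parts,x,y,S=8):
    m=np.zeros((384*S//2,512*S//2),np.uint8)
    for Q in cyl(parts,x,y):
        uv=np.array([proj(p,q) for q in Q]); 
        cv2.fillConvexPoly(m,cv2.convexHull(((uv+.5)*S/2).astype(np.int32)),1)
    return m,S/2
def cen(m): 
    M=cv2.moments(m.astype(np.uint8),True); return np.array([M["m10"],M["m01"]])/M["m00"]
def fit(obs,parts,x0): # obs: list (pic, centroid)
    f=lambda q: np.concatenate([(cen(sil(p,parts,*q)[0])/4-.375)-c for p,c in obs])
    s=least_squares(f,x0,diff_step=.01); return s.x,s.fun
E
python3 - <<'E'
from h import *
P={n:vision.read_camera(n) for n in("side","top")}
W=[(.023,0,.04)]
C=[(.038,.030,.038),(.008,.038,.118),(.004,.118,.126),(.034,0,.03)]
Cc=[(.038,.030,.038),(.008,.038,.118),(.004,.118,.126)]
L=[(.023,0,.022)]
def get(p,l,guess):
    best=None
    for d in nets.regions_of(p,l):
        c=cen(d["pixels"]); 
        if np.linalg.norm(c-proj(p,guess))<25: return c,d["pixels"].sum(),round(d["confidence"],2)
for l,parts,g in[("weight_center",W,(.482,-.28,.02)),("low_weight_center",L,(.49,-.116,.01)),("carrier_seat",Cc,(.542,.205,.05))]:
    o=[]
    for n,p in P.items():
        k=get(p,l,g)
        if k is None: print(l,n,"missing");continue
        print(l,n,k, "model area",sil(p,parts,*g[:2])[0].sum()/16); o.append((p,k[0]))
        print("  single",fit(o[-1:],parts,g[:2])[0].round(4))
    x,f=fit(o,parts,g[:2]);print(l,x.round(4),f.round(2))
for n,p in P.items():
    for l in("carrier_seat","bottle0_center"):
        print(n,l,[(cen(d["pixels"]).round(),d["pixels"].sum(),onz(p,cen(d["pixels"]),.04).round(3)) for d in nets.regions_of(p,l)])
E
```

```text
weight_center side (array([221.32451679, 329.        ]), np.int64(983), 0.65) model area 1010.4375
  single [ 0.4818 -0.28  ]
weight_center top (array([371.69168357, 227.31237323]), np.int64(493), 0.85) model area 540.75
  single [ 0.4824 -0.2819]
weight_center [ 0.482  -0.2808] [ 0.24  0.42 -0.55  0.21]
low_weight_center side (array([207.94339623, 252.95849057]), np.int64(530), 0.97) model area 576.3125
  single [ 0.4917 -0.1137]
low_weight_center top (array([288.76206897, 224.04482759]), np.int64(290), 0.79) model area 422.375
  single [ 0.491  -0.1148]
low_weight_center [ 0.4913 -0.1144] [-0.14  0.31 -0.25 -0.16]
carrier_seat side (array([204.0676259 , 135.28633094]), np.int64(695), 0.66) model area 751.5
  single [0.546  0.2097]
carrier_seat top (array([129.18699187, 198.66034327]), np.int64(1107), 0.97) model area 1156.625
  single [0.5459 0.2088]
carrier_seat [0.5459 0.209 ] [ 0.01  0.16 -0.07 -0.  ]
side carrier_seat [(array([204., 135.]), np.int64(695), array([0.548, 0.221, 0.04 ]))]
side bottle0_center [(array([320., 169.]), np.int64(592), array([0.769, 0.037, 0.04 ]))]
top carrier_seat [(array([129., 199.]), np.int64(1107), array([0.545, 0.207, 0.04 ]))]
top bottle0_center [(array([211.,  89.]), np.int64(439), array([0.77 , 0.043, 0.04 ]))]
```

```bash
cat >> h.py <<'E'
from scipy.spatial.transform import Rotation as Ro
def togo(T):
    s=monitor.observe();q=s["tool_rot"];R=Ro.from_quat(q[[1,2,3,0]])
    print("t",round(s["clock"],2),"tcp",s["tool_pos"].round(4),"togo tool mm",(R.inv().apply(np.array(T)-s["tool_pos"])*1000).round(1),"rot err deg",(R.inv()*Ro.from_quat([.97592,.21815,0,0])).as_rotvec(True).round(2),"F",s["contact_force"].round(2),"ff",round(s["finger_force"],2),"w",round(s["gripper_width"],3))
E
python3 -m inch '[{"linear":[26,-16,0],"angular":[0,0,0],"fingers":1},{"linear":[26,-16,0],"angular":[0,0,0],"fingers":1},{"linear":[26,-16,0],"angular":[0,0,0],"fingers":1},{"linear":[26,-16,0],"angular":[0,0,0],"fingers":1},{"linear":[26,-16,0],"angular":[0,0,0],"fingers":1},{"linear":[26,-16,0],"angular":[0,0,0],"fingers":1},{"linear":[26,-16,0],"angular":[0,0,0],"fingers":1},{"linear":[26,-16,0],"angular":[0,0,0],"fingers":1},{"linear":[26,-16,0],"angular":[0,0,0],"fingers":1},{"linear":[26,-16,0],"angular":[0,0,0],"fingers":1},{"linear":[26,-16,0],"angular":[0,0,0],"fingers":1},{"linear":[26,-16,0],"angular":[0,0,0],"fingers":1}]'
python3 -c "
from h import *
togo([.482,-.281,.007])"
```

```text
clock: 2.3
tool_pos: [0.478, -0.2803, 0.2057]
tool_rot: [0.0, 0.976, 0.218, 0.0]
contact_force: [0.2, -0.8, -0.1]
gripper_width: 1.004
finger_force: 0.0
t 2.3 tcp [ 0.478  -0.2803  0.2057] togo tool mm [  3.3   2.3 198.7] rot err deg [ 0.02 -0.01 -0.01] F [ 0.21 -0.84 -0.06] ff 0.0 w 1.004
```

```bash
python3 -m inch '[{"linear":[4,2,0],"angular":[0,0,0],"fingers":1},{"linear":[0,0,25],"angular":[0,0,0],"fingers":1},{"linear":[0,0,25],"angular":[0,0,0],"fingers":1},{"linear":[0,0,25],"angular":[0,0,0],"fingers":1},{"linear":[0,0,25],"angular":[0,0,0],"fingers":1},{"linear":[0,0,20],"angular":[0,0,0],"fingers":1},{"linear":[0,0,20],"angular":[0,0,0],"fingers":1},{"linear":[0,0,10],"angular":[0,0,0],"fingers":1},{"linear":[0,0,0],"angular":[0,0,0],"fingers":1}]'
python3 - <<'E'
from h import *
togo([.482,-.281,.007])
p=vision.read_camera("side"); cv2.imwrite("pics/s1.png",cv2.resize(p["color"][200:384,110:340],None,fx=3,fy=3))
E
```

```text
clock: 3.05
tool_pos: [0.4802, -0.2809, 0.053]
tool_rot: [-0.002, 0.976, 0.218, -0.001]
contact_force: [0.1, -0.1, -0.3]
gripper_width: 1.003
finger_force: 0.0
t 3.05 tcp [ 0.4802 -0.2809  0.053 ] togo tool mm [ 1.7  1.1 46. ] rot err deg [-0.25  0.11 -0.03] F [ 0.15 -0.14 -0.33] ff 0.0 w 1.003
```

View pics/s1.png

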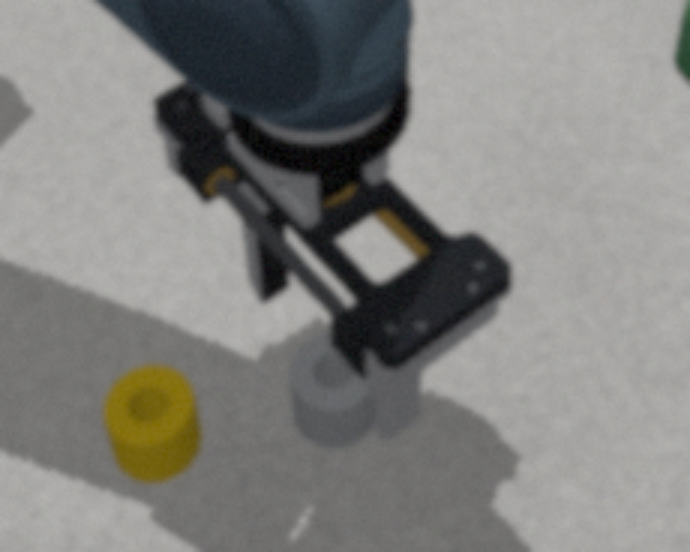

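The fingers straddle the grey tall ring (crop ~335,390), with the yellow ring clear at (152,420). I go down and close.

```bash
python3 -m inch '[{"linear":[1,1,15],"angular":[0,0,0],"fingers":1},{"linear":[0,0,15],"angular":[0,0,0],"fingers":1},{"linear":[0,0,10],"angular":[0,0,0],"fingers":1},{"linear":[0,0,3],"angular":[0,0,0],"fingers":1},{"linear":[0,0,0],"angular":[0,0,0],"fingers":1}]'
python3 -c "
from h import *
togo([.482,-.281,.007])"
python3 -m inch '[{"linear":[0,0,0],"angular":[0,0,0],"fingers":0.6},{"linear":[0,0,0],"angular":[0,0,0],"fingers":0.5},{"linear":[0,0,0],"angular":[0,0,0],"fingers":0.45},{"linear":[0,0,0],"angular":[0,0,0],"fingers":0.4},{"linear":[0,0,0],"angular":[0,0,0],"fingers":0.3},{"linear":[0,0,0],"angular":[0,0,0],"fingers":0.3},{"linear":[0,0,0],"angular":[0,0,0],"fingers":0.3},{"linear":[0,0,0],"angular":[0,0,0],"fingers":0.3}]'
python3 -c "
from h import *
togo([.482,-.281,.007])"
```

```text
clock: 3.52
tool_pos: [0.4831, -0.2822, 0.0125]
tool_rot: [-0.0, 0.976, 0.218, -0.0]
contact_force: [-0.2, -1.1, 1.0]
gripper_width: 0.998
finger_force: 0.0
t 3.52 tcp [ 0.4831 -0.2822  0.0125] togo tool mm [-0.5 -1.6  5.5] rot err deg [-0.02  0.01 -0.01] F [-0.15 -1.1   0.97] ff 0.0 w 0.998
clock: 4.18
tool_pos: [0.4827, -0.2814, 0.0124]
tool_rot: [-0.001, 0.976, 0.218, -0.0]
contact_force: [-1.3, 2.2, 3.1]
gripper_width: 0.489
finger_force: 30.0
t 4.18 tcp [ 0.4827 -0.2814  0.0124] togo tool mm [-0.5 -0.7  5.4] rot err deg [-0.13  0.02 -0.01] F [-1.3   2.16  3.06] ff 30.01 w 0.489
```

```bash
python3 -m inch '[{"linear":[0,0,-3],"angular":[0,0,0],"fingers":0.3},{"linear":[0,0,-8],"angular":[0,0,0],"fingers":0.3},{"linear":[0,0,-16],"angular":[0,0,0],"fingers":0.3},{"linear":[0,0,-20],"angular":[0,0,0],"fingers":0.3},{"linear":[0,0,-20],"angular":[0,0,0],"fingers":0.3},{"linear":[0,0,-20],"angular":[0,0,0],"fingers":0.3},{"linear":[0,0,-20],"angular":[0,0,0],"fingers":0.3},{"linear":[0,0,-20],"angular":[0,0,0],"fingers":0.3},{"linear":[0,0,-18],"angular":[0,0,0],"fingers":0.3},{"linear":[0,0,-10],"angular":[0,0,0],"fingers":0.3},{"linear":[0,0,-5],"angular":[0,0,0],"fingers":0.3},{"linear":[0,0,0],"angular":[0,0,0],"fingers":0.3}]' && python3 -m inch '[{"linear":[3,-5,0],"angular":[0,0,0],"fingers":0.3},{"linear":[6,-9,0],"angular":[0,0,0],"fingers":0.3},{"linear":[10,-16,0],"angular":[0,0,0],"fingers":0.3},{"linear":[12,-20,0],"angular":[0,0,0],"fingers":0.3},{"linear":[14,-22,0],"angular":[0,0,0],"fingers":0.3},{"linear":[14,-22,0],"angular":[0,0,0],"fingers":0.3},{"linear":[14,-22,0],"angular":[0,0,0],"fingers":0.3},{"linear":[14,-22,0],"angular":[0,0,0],"fingers":0.3},{"linear":[14,-22,0],"angular":[0,0,0],"fingers":0.3},{"linear":[14,-22,0],"angular":[0,0,0],"fingers":0.3},{"linear":[14,-22,0],"angular":[0,0,0],"fingers":0.3},{"linear":[14,-22,0],"angular":[0,0,0],"fingers":0.3}]' && python3 -m inch '[{"linear":[14,-22,0],"angular":[0,0,0],"fingers":0.3},{"linear":[14,-22,0],"angular":[0,0,0],"fingers":0.3},{"linear":[14,-22,0],"angular":[0,0,0],"fingers":0.3},{"linear":[14,-22,0],"angular":[0,0,0],"fingers":0.3},{"linear":[14,-22,0],"angular":[0,0,0],"fingers":0.3},{"linear":[12,-20,0],"angular":[0,0,0],"fingers":0.3},{"linear":[10,-14,0],"angular":[0,0,0],"fingers":0.3},{"linear":[5,-8,0],"angular":[0,0,0],"fingers":0.3},{"linear":[3,-4,0],"angular":[0,0,0],"fingers":0.3},{"linear":[0,0,0],"angular":[0,0,0],"fingers":0.3},{"linear":[0,0,0],"angular":[0,0,0],"fingers":0.3},{"linear":[0,0,0],"angular":[0,0,0],"fingers":0.3}]'
python3 -c "
from h import *
togo([.546,.209,.172])"
```

```text
clock: 5.18
tool_pos: [0.4834, -0.2824, 0.1733]
tool_rot: [0.001, 0.976, 0.218, 0.0]
contact_force: [0.9, -0.9, -4.7]
gripper_width: 0.488
finger_force: 30.0
clock: 6.18
tool_pos: [0.5151, -0.0144, 0.171]
tool_rot: [-0.001, 0.976, 0.218, -0.001]
contact_force: [0.6, 1.1, -4.4]
gripper_width: 0.486
finger_force: 30.0
clock: 7.18
tool_pos: [0.5402, 0.1662, 0.1722]
tool_rot: [0.0, 0.976, 0.218, -0.0]
contact_force: [0.2, -0.1, -3.8]
gripper_width: 0.491
finger_force: 30.0
t 7.18 tcp [0.5402 0.1662 0.1722] togo tool mm [ 23.5 -36.3   0.2] rot err deg [ 0.    0.03 -0.06] F [ 0.2  -0.12 -3.76] ff 29.99 w 0.491
```

```bash
python3 - <<'E'
from h import *
I=[]
for n in("side","top"):
    p=vision.read_camera(n); c=proj(p,[.546,.205,.13]).astype(int); 
    x0=max(c[0]-50,0);y0=max(c[1]-60,0); print(n,x0,y0)
    I.append(cv2.resize(p["color"][y0:y0+130,x0:x0+100],None,fx=4,fy=4,interpolation=cv2.INTER_CUBIC))
    S=monitor.observe()["tool_pos"]; print(proj(p,[S[0],S[1],.16]),proj(p,[S[0],S[1],.2]),proj(p,[.546,.209,.126]))
    for d in nets.regions_of(p,"weight_center"): print(n,d["confidence"],cen(d["pixels"]),d["pixels"].sum())
    for d in nets.regions_of(p,"carrier_seat"): print(n,"c",d["confidence"],cen(d["pixels"]),d["pixels"].sum())
cv2.imwrite("pics/s2.png",np.hstack(I))
E
```

```text
side 152 45
[202.36696957 102.99954058] [201.27660963  85.76185454] [202.30831951 106.34252896]
side 0.92 [160.85228377 340.84645287] 1029
side 0.62 [198.83088235  95.48529412] 408
side 0.3 [204.3869969  136.85758514] 646
side c 0.64 [203.96857143 135.64857143] 700
top 64 134
[131.10186321 196.62704438] [123.52265049 194.87509932] [113.33870051 195.16422741]
top 0.68 [371.43983402 274.82157676] 482
top 0.59 [131.21232877 205.54109589] 146
top c 0.83 [133.11072664 209.39792388] 289
```

View pics/s2.png

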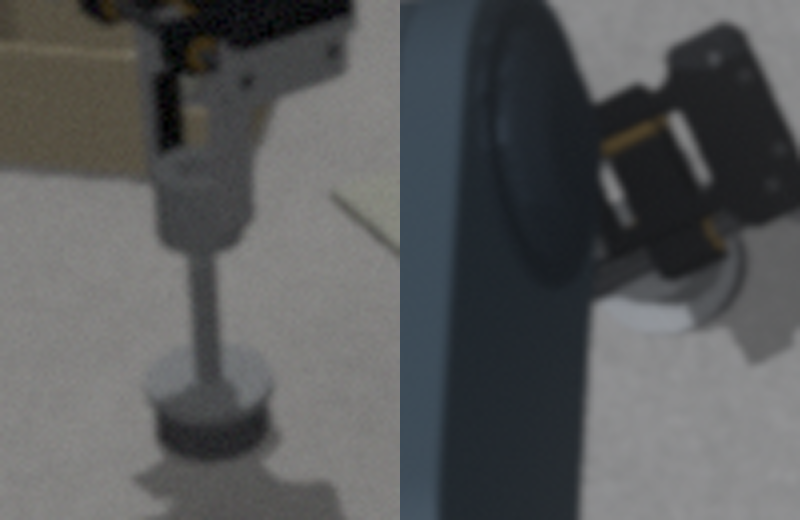

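The side crop shows the weight in the fingers at crop (203,205), i.e. pixel (203,96), just in front of the stem at pixel (203,115). The arm hides the top view. I move over the stem.

```bash
python3 -m inch '[{"linear":[2,-3,0],"angular":[0,0,0],"fingers":0.3},{"linear":[4,-6,0],"angular":[0,0,0],"fingers":0.3},{"linear":[5,-8,0],"angular":[0,0,0],"fingers":0.3},{"linear":[5,-8,0],"angular":[0,0,0],"fingers":0.3},{"linear":[4,-6,0],"angular":[0,0,0],"fingers":0.3},{"linear":[2,-3,0],"angular":[0,0,0],"fingers":0.3},{"linear":[1.5,-2.3,0],"angular":[0,0,0],"fingers":0.3},{"linear":[0,0,0],"angular":[0,0,0],"fingers":0.3},{"linear":[0,0,0],"angular":[0,0,0],"fingers":0.3},{"linear":[0,0,0],"angular":[0,0,0],"fingers":0.3}]'
python3 - <<'E'
from h import *
togo([.546,.209,.172])
p=vision.read_camera("side");x0,y0=150,40;k=6
im=cv2.resize(p["color"][y0:y0+95,x0:x0+110],None,fx=k,fy=k,interpolation=cv2.INTER_CUBIC)
im=np.hstack([im[:, :],]);S=monitor.observe()["tool_pos"]
def ol(parts,x,y,col):
    for Q in cyl(parts,x,y):
        uv=((np.array([proj(p,q) for q in Q])+.5-[x0,y0])*k).astype(np.int32); cv2.polylines(im,[cv2.convexHull(uv)],True,col,1)
ol([(.023,.16,.2)],S[0],S[1],(0,255,255)); ol([(.038,.03,.038),(.008,.038,.118)],.546,.209,(0,0,255))
cv2.imwrite("pics/s3.png",im)
for d in nets.regions_of(p,"weight_center"): print(d["confidence"],cen(d["pixels"]),d["pixels"].sum())
E
```

```text
clock: 8.32
tool_pos: [0.5461, 0.2096, 0.1724]
tool_rot: [0.0, 0.976, 0.218, -0.0]
contact_force: [-0.5, -0.8, -3.4]
gripper_width: 0.49
finger_force: 30.0
t 8.32 tcp [0.5461 0.2096 0.1724] togo tool mm [-0.4  0.4  0.4] rot err deg [ 0.01  0.01 -0.02] F [-0.5  -0.79 -3.4 ] ff 29.99 w 0.49
0.85 [198.35215054  85.16666667] 372
0.67 [160.88741044 340.66120778] 977
```

View pics/s3.png

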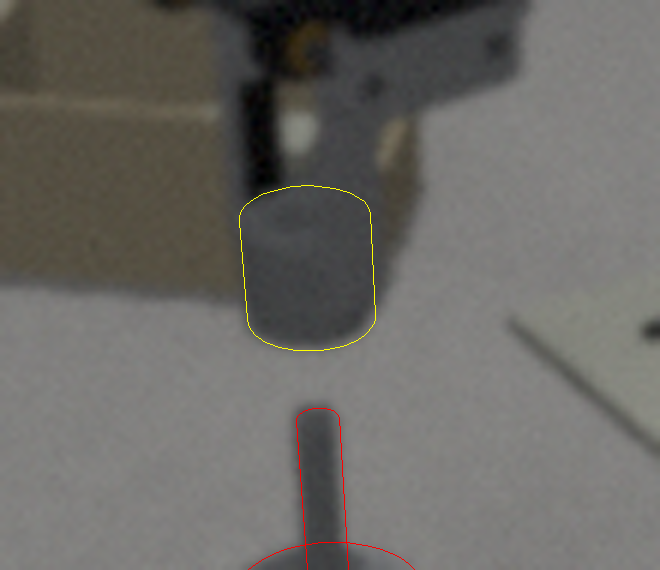

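The weight overlay and the stem overlay both match, each about 0.5 px to the left, so the alignment is good. I lower in stages.

```bash
python3 -m inch '[{"linear":[0,0,6],"angular":[0,0,0],"fingers":0.3},{"linear":[0,0,8],"angular":[0,0,0],"fingers":0.3},{"linear":[0,0,8],"angular":[0,0,0],"fingers":0.3},{"linear":[0,0,5],"angular":[0,0,0],"fingers":0.3},{"linear":[0,0,4],"angular":[0,0,0],"fingers":0.3},{"linear":[0,0,4],"angular":[0,0,0],"fingers":0.3},{"linear":[0,0,3],"angular":[0,0,0],"fingers":0.3},{"linear":[0,0,3],"angular":[0,0,0],"fingers":0.3},{"linear":[0,0,3],"angular":[0,0,0],"fingers":0.3},{"linear":[0,0,3],"angular":[0,0,0],"fingers":0.3},{"linear":[0,0,3],"angular":[0,0,0],"fingers":0.3},{"linear":[0,0,0],"angular":[0,0,0],"fingers":0.3}]'
python3 - <<'E'
from h import *
togo([.546,.209,.0505])
E
```

```text
clock: 9.42
tool_pos: [0.5457, 0.2097, 0.1217]
tool_rot: [-0.0, 0.976, 0.218, -0.001]
contact_force: [-1.1, -0.7, -4.6]
gripper_width: 0.486
finger_force: 30.0
t 9.42 tcp [0.5457 0.2097 0.1217] togo tool mm [ 0.   0.8 71.2] rot err deg [-0.02  0.06 -0.  ] F [-1.06 -0.74 -4.58] ff 29.99 w 0.486
```

```bash
python3 -m inch '[{"linear":[0,0,4],"angular":[0,0,0],"fingers":0.3},{"linear":[0,0,6],"angular":[0,0,0],"fingers":0.3},{"linear":[0,0,6],"angular":[0,0,0],"fingers":0.3},{"linear":[0,0,6],"angular":[0,0,0],"fingers":0.3},{"linear":[0,0,6],"angular":[0,0,0],"fingers":0.3},{"linear":[0,0,6],"angular":[0,0,0],"fingers":0.3},{"linear":[0,0,6],"angular":[0,0,0],"fingers":0.3},{"linear":[0,0,6],"angular":[0,0,0],"fingers":0.3},{"linear":[0,0,6],"angular":[0,0,0],"fingers":0.3},{"linear":[0,0,6],"angular":[0,0,0],"fingers":0.3},{"linear":[0,0,4],"angular":[0,0,0],"fingers":0.3},{"linear":[0,0,0],"angular":[0,0,0],"fingers":0.3}]'
python3 -m inch '[{"linear":[0,0,0],"angular":[0,0,0],"fingers":0.3},{"linear":[0,0,0],"angular":[0,0,0],"fingers":0.3}]'
python3 - <<'E'
from h import *
togo([.546,.209,.0505])
E
```

```text
clock: 10.42
tool_pos: [0.5454, 0.2096, 0.0592]
tool_rot: [-0.0, 0.976, 0.218, -0.001]
contact_force: [0.5, -0.6, -5.1]
gripper_width: 0.488
finger_force: 30.0
clock: 10.58
tool_pos: [0.5465, 0.2099, 0.0608]
tool_rot: [0.0, 0.976, 0.218, 0.0]
contact_force: [0.3, 0.5, -4.1]
gripper_width: 0.494
finger_force: 30.0
t 10.58 tcp [0.5465 0.2099 0.0608] togo tool mm [-0.8  0.6 10.3] rot err deg [ 0.01 -0.04  0.  ] F [ 0.29  0.47 -4.05] ff 29.99 w 0.494
```

Threaded freely; lower the last 10 mm in small steps until the load comes off.

```bash
python3 -m inch '[{"linear":[0,0,2],"angular":[0,0,0],"fingers":0.3},{"linear":[0,0,2],"angular":[0,0,0],"fingers":0.3},{"linear":[0,0,1.5],"angular":[0,0,0],"fingers":0.3},{"linear":[0,0,1.5],"angular":[0,0,0],"fingers":0.3},{"linear":[0,0,1],"angular":[0,0,0],"fingers":0.3},{"linear":[0,0,0],"angular":[0,0,0],"fingers":0.3}]'
python3 -m inch '[{"linear":[0,0,1],"angular":[0,0,0],"fingers":0.3},{"linear":[0,0,0],"angular":[0,0,0],"fingers":0.3}]'
python3 -m inch '[{"linear":[0,0,1],"angular":[0,0,0],"fingers":0.3},{"linear":[0,0,0],"angular":[0,0,0],"fingers":0.3}]'
python3 - <<'E'
from h import *
togo([.546,.209,.0505])
E
```

```text
clock: 11.08
tool_pos: [0.5459, 0.2098, 0.0521]
tool_rot: [-0.0, 0.976, 0.218, -0.0]
contact_force: [-0.1, -0.7, -3.2]
gripper_width: 0.491
finger_force: 30.0
clock: 11.25
tool_pos: [0.5461, 0.2098, 0.0513]
tool_rot: [-0.0, 0.976, 0.218, -0.0]
contact_force: [0.4, 0.2, -4.8]
gripper_width: 0.494
finger_force: 30.0
clock: 11.42
tool_pos: [0.5463, 0.2098, 0.0506]
tool_rot: [-0.0, 0.976, 0.218, 0.0]
contact_force: [-0.5, -0.1, -3.8]
gripper_width: 0.49
finger_force: 30.0
t 11.42 tcp [0.5463 0.2098 0.0506] togo tool mm [-0.6  0.6  0.1] rot err deg [ 0.   -0.02 -0.01] F [-0.47 -0.06 -3.85] ff 29.99 w 0.49
```

```bash
python3 -m inch '[{"linear":[0,0,0.7],"angular":[0,0,0],"fingers":0.3},{"linear":[0,0,0],"angular":[0,0,0],"fingers":0.3},{"linear":[0,0,0],"angular":[0,0,0],"fingers":0.3}]'
python3 -m inch '[{"linear":[0,0,0.7],"angular":[0,0,0],"fingers":0.3},{"linear":[0,0,0],"angular":[0,0,0],"fingers":0.3},{"linear":[0,0,0],"angular":[0,0,0],"fingers":0.3}]'
```

```text
clock: 11.67
tool_pos: [0.5464, 0.2098, 0.0504]
tool_rot: [0.0, 0.976, 0.218, 0.0]
contact_force: [-2.0, 0.1, 3.0]
gripper_width: 0.495
finger_force: 30.0
clock: 11.92
tool_pos: [0.5464, 0.2098, 0.0504]
tool_rot: [0.0, 0.976, 0.218, 0.0]
contact_force: [-4.6, -2.0, 7.6]
gripper_width: 0.49
finger_force: 30.0
```

Seated: the force changed sign. I ease the press, then open.

```bash
python3 -m inch '[{"linear":[0,0,-0.7],"angular":[0,0,0],"fingers":0.3},{"linear":[0,0,0],"angular":[0,0,0],"fingers":0.52},{"linear":[0,0,0],"angular":[0,0,0],"fingers":0.56},{"linear":[0,0,0],"angular":[0,0,0],"fingers":0.7},{"linear":[0,0,0],"angular":[0,0,0],"fingers":0.75},{"linear":[0,0,0],"angular":[0,0,0],"fingers":0.75},{"linear":[0,0,0],"angular":[0,0,0],"fingers":0.75},{"linear":[0,0,0],"angular":[0,0,0],"fingers":0.75}]'
python3 - <<'E'
from h import *
togo([.546,.209,.086])
p=vision.read_camera("side");x0,y0=150,70;k=6
im=cv2.resize(p["color"][y0:y0+95,x0:x0+110],None,fx=k,fy=k,interpolation=cv2.INTER_CUBIC)
cv2.imwrite("pics/s4.png",im)
E
```

```text
clock: 12.58
tool_pos: [0.5462, 0.2098, 0.0497]
tool_rot: [0.0, 0.976, 0.218, 0.0]
contact_force: [-0.6, -0.4, -0.1]
gripper_width: 0.752
finger_force: 0.0
t 12.58 tcp [0.5462 0.2098 0.0497] togo tool mm [ -0.5   0.6 -36.3] rot err deg [ 0. -0. -0.] F [-0.64 -0.44 -0.13] ff 0.0 w 0.752
```

View pics/s4.png

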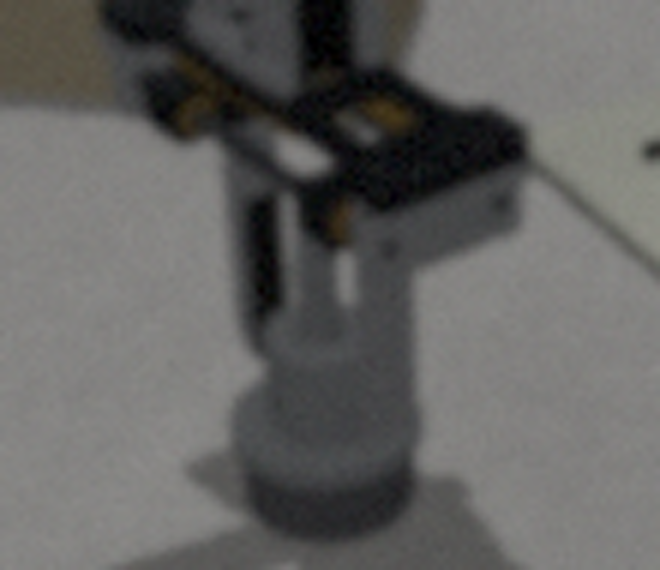

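The weight is seated on the plate (crop ~320,390) and the fingers are clear of it. I rise to the bare stem and grip.

```bash
python3 -m inch '[{"linear":[0,0,-5],"angular":[0,0,0],"fingers":0.75},{"linear":[0,0,-8],"angular":[0,0,0],"fingers":0.75},{"linear":[0,0,-10],"angular":[0,0,0],"fingers":0.75},{"linear":[0,0,-8],"angular":[0,0,0],"fingers":0.75},{"linear":[0,0,-5],"angular":[0,0,0],"fingers":0.75},{"linear":[0,0,0],"angular":[0,0,0],"fingers":0.75},{"linear":[0,0,0],"angular":[0,0,0],"fingers":0.6},{"linear":[0,0,0],"angular":[0,0,0],"fingers":0.5},{"linear":[0,0,0],"angular":[0,0,0],"fingers":0.4},{"linear":[0,0,0],"angular":[0,0,0],"fingers":0.3},{"linear":[0,0,0],"angular":[0,0,0],"fingers":0.25},{"linear":[0,0,0],"angular":[0,0,0],"fingers":0.22}]'
python3 -m inch '[{"linear":[0,0,0],"angular":[0,0,0],"fingers":0.2},{"linear":[0,0,0],"angular":[0,0,0],"fingers":0.19},{"linear":[0,0,0],"angular":[0,0,0],"fingers":0.18},{"linear":[0,0,0],"angular":[0,0,0],"fingers":0.17},{"linear":[0,0,0],"angular":[0,0,0],"fingers":0.1},{"linear":[0,0,0],"angular":[0,0,0],"fingers":0},{"linear":[0,0,0],"angular":[0,0,0],"fingers":0},{"linear":[0,0,0],"angular":[0,0,0],"fingers":0}]'
python3 - <<'E'
from h import *
togo([.546,.209,.206])
E
```

```text
clock: 13.63
tool_pos: [0.546, 0.2097, 0.0855]
tool_rot: [-0.0, 0.976, 0.218, -0.0]
contact_force: [-0.4, -1.0, 0.7]
gripper_width: 0.363
finger_force: 0.0
clock: 14.3
tool_pos: [0.546, 0.2101, 0.0857]
tool_rot: [-0.0, 0.976, 0.218, -0.0]
contact_force: [0.0, 2.8, 0.2]
gripper_width: 0.16
finger_force: 30.0
t 14.3 tcp [0.546  0.2101 0.0857] togo tool mm [  -0.5    0.9 -120.3] rot err deg [-0.03  0.   -0.  ] F [0.02 2.77 0.21] ff 30.0 w 0.16
```

```bash
python3 -m inch '[{"linear":[0,0,-1],"angular":[0,0,0],"fingers":0},{"linear":[0,0,-2],"angular":[0,0,0],"fingers":0},{"linear":[0,0,-3],"angular":[0,0,0],"fingers":0},{"linear":[0,0,-4],"angular":[0,0,0],"fingers":0},{"linear":[0,0,-6],"angular":[0,0,0],"fingers":0},{"linear":[0,0,-7],"angular":[0,0,0],"fingers":0},{"linear":[0,0,-7],"angular":[0,0,0],"fingers":0},{"linear":[0,0,-7],"angular":[0,0,0],"fingers":0},{"linear":[0,0,-7],"angular":[0,0,0],"fingers":0},{"linear":[0,0,-7],"angular":[0,0,0],"fingers":0},{"linear":[0,0,-7],"angular":[0,0,0],"fingers":0},{"linear":[0,0,-7],"angular":[0,0,0],"fingers":0}]'
python3 -m inch '[{"linear":[0,0,-7],"angular":[0,0,0],"fingers":0},{"linear":[0,0,-7],"angular":[0,0,0],"fingers":0},{"linear":[0,0,-7],"angular":[0,0,0],"fingers":0},{"linear":[0,0,-7],"angular":[0,0,0],"fingers":0},{"linear":[0,0,-7],"angular":[0,0,0],"fingers":0},{"linear":[0,0,-6],"angular":[0,0,0],"fingers":0},{"linear":[0,0,-5],"angular":[0,0,0],"fingers":0},{"linear":[0,0,-4],"angular":[0,0,0],"fingers":0},{"linear":[0,0,-3],"angular":[0,0,0],"fingers":0},{"linear":[0,0,-2],"angular":[0,0,0],"fingers":0},{"linear":[0,0,0],"angular":[0,0,0],"fingers":0},{"linear":[0,0,0],"angular":[0,0,0],"fingers":0}]'
python3 -m inch '[{"linear":[0,0,0],"angular":[0,0,0],"fingers":0},{"linear":[0,0,0],"angular":[0,0,0],"fingers":0},{"linear":[0,0,0],"angular":[0,0,0],"fingers":0},{"linear":[0,0,0],"angular":[0,0,0],"fingers":0},{"linear":[0,0,0],"angular":[0,0,0],"fingers":0},{"linear":[0,0,0],"angular":[0,0,0],"fingers":0},{"linear":[0,0,0],"angular":[0,0,0],"fingers":0},{"linear":[0,0,0],"angular":[0,0,0],"fingers":0}]'
python3 - <<'E'
from h import *
togo([.546,.209,.206])
p=vision.read_camera("side");x0,y0=130,30;k=5
cv2.imwrite("pics/s5.png",cv2.resize(p["color"][y0:y0+120,x0:x0+140],None,fx=k,fy=k,interpolation=cv2.INTER_CUBIC))
E
```

```text
clock: 15.3
tool_pos: [0.5461, 0.2098, 0.1515]
tool_rot: [0.0, 0.976, 0.218, 0.0]
contact_force: [-0.5, -0.7, -8.2]
gripper_width: 0.16
finger_force: 30.0
clock: 16.3
tool_pos: [0.5461, 0.2098, 0.2056]
tool_rot: [-0.0, 0.976, 0.218, -0.0]
contact_force: [-0.5, -0.5, -7.5]
gripper_width: 0.165
finger_force: 30.0
clock: 16.97
tool_pos: [0.5462, 0.2098, 0.2058]
tool_rot: [-0.0, 0.976, 0.218, 0.0]
contact_force: [-1.1, -0.5, -7.3]
gripper_width: 0.165
finger_force: 30.0
t 16.97 tcp [0.5462 0.2098 0.2058] togo tool mm [-0.5  0.6 -0.2] rot err deg [-0. -0. -0.] F [-1.09 -0.47 -7.28] ff 30.0 w 0.165
```

View pics/s5.png

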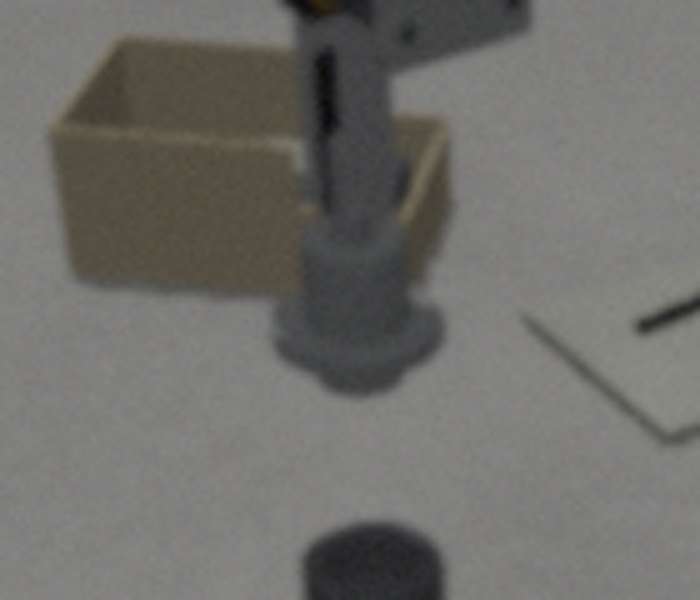

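The loaded carrier hangs level (plate at crop 358,330), with the weight seated on it, clear above the stand (crop 372,560).

```bash
python3 -c "
from h import *
print(r.job_done())"
```

```text
the job is handed in; nothing more can be done
None
```

I lowered the tall steel ring onto the carrier's plate without dropping it and let go. I then lifted the loaded carrier by its bare stem about 12 cm over its stand, held it level and still, and handed the job in at about 17 s; the hand-in returned no verdict.

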